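# Lift the draining rack out of the ripening box and hold it

## Robot

A 6-joint arm with a two-finger parallel gripper is mounted at the origin on the work surface. World frame = base frame: x ahead of the robot, y to its left, z up, the work surface at z = 0. Lengths are in mm, angles in rad, forces in N, time in s.
With the tool pointing down it reaches from about 400 to 925 mm from the base axis. Payload 12.5 kg.
Tool frame: the origin (TCP) lies midway between the tips of the shut fingers; the grasp point (between the pads) lies 19 mm behind it (env.grip_depth is the distance from the TCP to the grasp point, in mm); z points along the fingers, y is the line along which they close (so a half turn about z gives the same grasp; the last joint's range is limited). The gripper opens to 95 mm and grips with 3 to 60 N. Pads are 20 mm wide; open, the fingers measure 119 mm over their backs; the gripper's body (75 mm by 180 mm) begins 59 mm behind the grasp point.
Start: joints at [1.188, 0.491, 1.559, -0, 1.092, -0.106], TCP at [170.782, 601.232, 214.661] pointing down, gripper open.
Joint ranges: [-3.1, 3.1], [-0.84, 2.19], [0.05, 2.79], [-1.13, 4.28], [0.06, 2.93], [-2.69, 2.69]. Speed limits (rad/s): [2.22, 2.22, 2.79, 3.14, 3.14, 3.14].

## Interface

Orientations are given as [roll, pitch, yaw] about the fixed x, y, z axes, in that order (R = Rz(yaw) Ry(pitch) Rx(roll)).
In Python, from cell import monitor, viewer, order, env gives the robot as it stands.
- The arm moves only by the tool move_arm, never from a script. Its argument "moves" is one flat list of numbers, 4 for each row, row after row: the shift along the tool's x, y, z normalised to -1 to 1, where 1 is 0.15 m, then the turn about the tool's z normalised to -1 to 1, where 1 is pi/2 rad. A call has 1 to 10 rows; each row shifts and turns the commanded pose from where the row before left it, along the tool's axes as they then stand; what a row does not reach is not made up. A row lasts 1/8 s, in which the tool goes at most 62.5 mm and 10.7 degrees, less where a joint would pass 70% of its speed; a pose out of reach is approached as far as the arm can. A call with a number of a shift or a turn outside -1 to 1 is refused whole. A call with a gripper value outside its range is refused whole. "claw" is the finger opening in mm, from 0 to 95.1, set as the call begins (left out, the last holds). The fingers move at their own pace and stop on an object; the grip force is fixed at half the most. Time passes only in rows, so rows that do not move let the fingers close. It gives the time, the measured TCP pose, the force, the opening and the grip force at its end, in the units of the state.
- monitor.state(): the state, without advancing time (a new reading comes with each control period).
- viewer.read_camera(name): name is "scene" or "top" or "wrist"; returns the picture (384x512x3 uint8, red, green, blue); there is no depth.
- viewer.camera_info(name): a dict with "K" (3x3 intrinsics, pixels), "dist_coeffs" ([k1, k2, p1, p2, k3] as OpenCV has them; the pictures are not rectified), "camera_from_world" (4x4, takes a point from world to camera coordinates). Camera axes: x right, y down, z forward; pixel columns grow to the right and rows downward; lengths in mm; the calibration is good to about 2 mm. A picture is of the moment at which its call begins: read the wrist's pose just before it. camera_info takes no time and is no camera call; for the wrist camera it gives the pose at the moment of the call.
- order.job_done(): hands the job in; it is judged then, once.
The state is a dict: "t": time; "joints": joint angles; "qvel": joint speeds; "tau": joint torques, N m; "eef_pos": TCP position; "tcp_rot": TCP orientation; "ft_force": force on the tool from outside, world axes, zero at the start; "moment": the same for the moment, N m; "opening": opening from 0.0 (shut) to 1.0 (fully open); "grip_force": force on a finger pad.
Only numpy, scipy, OpenCV 4.12 (cv2) and the standard library are available. Lean on these libraries where they do the work, as an engineer would, in place of code of your own. Each camera call takes 0.05 s, during which the arm holds its last target. There are 200 camera calls.

## Task

Fold the clear lid of the white ripening box up by its grey tab until it stands upright, so that its wet runs back into the box, and leave it standing. Then take the wire rack inside by the bar of its handle and lift it straight up with both small cheeses on it until its feet are about 8 cm above the box's rim. Finish holding it there, over the box, level and still, to let it drip: do not put it down or let go, and leave everything else on the table where it is.

Things in the scene. Friction and masses are not known exactly. Their poses are not given: they have to be found in the camera images.
- box: White open-topped ripening box, fixed to the table, 170 (its x) by 260 (its y) by 115 mm high, walls and floor 4 mm. Origin: centre of its underside. The lid's hinge runs along its +x long side, the lid's tab sticks out over its -x long side; its yaw is between 1.15 and 2.0 rad, so the hinge is on the robot's left.
- lid (a joint): Angle of the clear lid in rad: 0 = shut (level), 1.57 = upright, 1.95 = end stop. The hinge is stiff: the lid (250 g) stays at any angle where it is left, about 3 N at the tab moves it. It starts ajar, 0.15 to 0.6.
- lid_hinge (a point): Middle of the lid's hinge line, on the box's far rim: 90 mm in the box's +x from the box's centre and 116 mm above the table. The hinge line runs along the box's y. The lid is a sheet 4 mm thick that reaches 177 mm from this line, 268 mm wide, with a 12 mm skirt down its free edge.
- lid_tab (a point): Centre of the grey tab that sticks 50 mm straight out of the middle of the lid's free edge, in the lid's plane: 36 mm wide (along the hinge line), 8 mm thick. This point is 203 mm from the hinge line and 26 mm beyond the lid's edge. It turns with the lid: x points from the tab to the hinge (along the sheet), y along the hinge line, z out of the lid's upper face.
- rack_handle (a point): Centre of the rack handle's level top bar, where it is gripped: steel bar 100 mm long (along its x), 10 mm wide (y), 14 mm high, its underside 32 mm above the cheeses' tops, on two uprights near its ends. Handle and rack are one piece. z up. It stands within 3 degrees of the box's yaw, about 99 mm above the table.
- rack: Stainless draining rack, loose in the box, 116 (x) by 220 mm (y), deck top 20 mm above its feet, 0.25 kg, standing on the box's floor with 7 mm or more to the walls around. Origin: level with the underside of its feet, in the middle, 95 mm below the centre of the handle bar. With the cheeses 0.4 to 0.7 kg.
- cheese_a_mid (a point): Centre of the small round yellow cheese on the rack's -y half, loose: 70 mm across, 36 mm high, 0.10 to 0.2 kg, about 60 mm from the rack's middle. z is its upright axis.
- cheese_b_mid (a point): Centre of the same kind of cheese on the rack's +y half.
- trier: Bystander: cheese trier lying right of the box, T-shaped, wooden cross handle and steel blade, 175 mm long, 24 mm high. Origin: in the handle, at table level; blade along x.
- brush: Bystander: wooden brush lying bristles down beyond the box, 170 by 45 by 43 mm. Origin: centre of its underside.
- hygrometer: Bystander: white thermo-hygrometer standing left of the box, 75 by 30 by 75 mm. Origin: centre of its underside.
- coating_jar: Bystander: closed jar of rind coating right of the box, 72 mm across, 100 mm high. Origin: centre of its underside.
- spare_cheese: Bystander: a third small cheese, 70 mm across, 36 mm high, lying on a wooden board (18 mm thick) left of the box. Origin: centre of its underside.

How it is judged:
By the outcome, as a careful person would: the job done as asked, in the order asked, and still so for the second after the job is handed in, while the arm keeps its last pose, push and grip.
It also fails if it takes over 53 s, if anything falls off the work surface, if the arm or the gripper's body presses on something with over 40 N, if the wrist force passes 120 N, or if a joint passes its speed limit or range.

## Working session

There is one attempt and no reset: what is moved stays moved. The work goes in short steps, Python scripts to look and compute and a tool call to move; the robot and the scene stay as the last step left them, time stands still between calls to the robot, and variables do not carry over. Pictures are saved under pics/ and viewed, at most 10 in all, crops included, and the job is handed in when it is done.

Besides the shell and the picture viewer there is one more tool, called after "Request:" as name(argument=value, ...) on one line, values as JSON. move_arm: Moves the arm, as the interface text tells. Scaled input: -1 to 1 covers 0.15 m each way for a shift and pi/2 rad each way for a turn. Its arguments: {"type":"object","properties":{"moves":{"type":"array"},"claw":{"type":"number"}},"required":["moves"]}

```bash
mkdir -p pics; ls
python3 - <<'E'
from cell import monitor, viewer, order, env
import cv2,numpy as np
s=monitor.state(); print(s['t'],s['eef_pos'],s['tcp_rot'],s['ft_force'],s['opening'])
for n in ("scene","top"):
    im=viewer.read_camera(n); cv2.imwrite(f"pics/{n}0.png",im[:,:,::-1])
    i=viewer.camera_info(n); print(n,np.round(i['K'],1).tolist(),i['dist_coeffs'],np.round(i['camera_from_world'],3).tolist())
a=cv2.imread("pics/scene0.png");b=cv2.imread("pics/top0.png")
E
```

```text
pics
0.0 [170.68335757 600.99334066 214.04550254] [-3.14049371e+00 -1.28412437e-04  2.86477727e+00] [ 0.97033717 -0.46535393 -0.05892494] 1.0016402383483876
scene [[404.0, 0.0, 256.2], [0.0, 404.0, 186.7], [0.0, 0.0, 1.0]] [-0.14121747  0.          0.          0.          0.        ] [[0.358, 0.934, -0.015, -179.223], [0.725, -0.288, -0.626, -351.806], [-0.589, 0.213, -0.78, 1314.836], [0.0, 0.0, 0.0, 1.0]]
top [[346.7, 0.0, 257.9], [0.0, 346.7, 194.5], [0.0, 0.0, 1.0]] [-0.08351706  0.          0.          0.          0.        ] [[0.025, -1.0, -0.003, -39.651], [-0.999, -0.025, -0.045, 552.423], [0.045, 0.005, -0.999, 813.027], [0.0, 0.0, 0.0, 1.0]]
```

View pics/scene0.png

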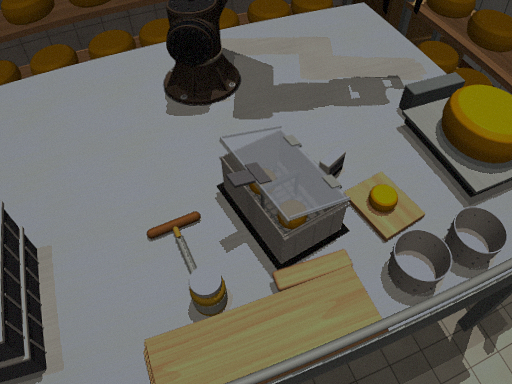

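View pics/top0.png

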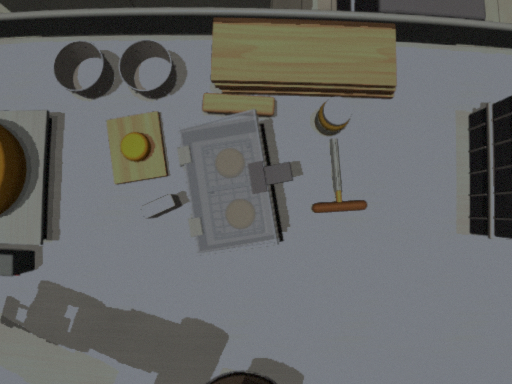

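Run:
```python
import cv2,numpy as np
a=cv2.imread("pics/scene0.png")[110:270,200:360];b=cv2.imread("pics/top0.png")[100:260,160:320]
f=lambda x:cv2.resize(np.clip(x*1.3,0,255).astype(np.uint8),(400,400),interpolation=cv2.INTER_CUBIC)
cv2.imwrite("pics/crop0.png",np.hstack([f(a),f(b)]))
```

```text
(no output)
```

View pics/crop0.png

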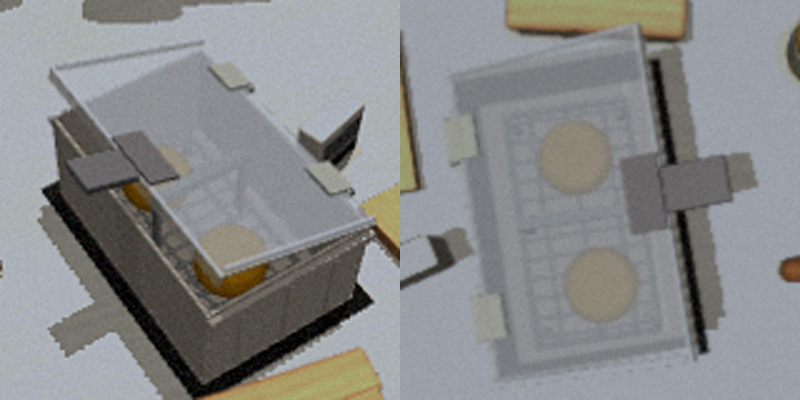

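```bash
cat > h.py <<'E'
import cv2,numpy as np
from cell import viewer
def ray(name,px,info=None):
    i=info or viewer.camera_info(name);T=np.array(i['camera_from_world']);R,t=T[:3,:3],T[:3,3]
    u=cv2.undistortPoints(np.array([[px]],float),np.array(i['K']),np.array(i['dist_coeffs'],float))[0,0]
    d=R.T@np.array([u[0],u[1],1]);return -R.T@t,d/np.linalg.norm(d)
def onz(name,px,z,info=None):
    o,d=ray(name,px,info);return o+d*(z-o[2])/d[2]
def tri(rs):
    A=sum(np.eye(3)-np.outer(d,d) for o,d in rs);b=sum((np.eye(3)-np.outer(d,d))@o for o,d in rs)
    p=np.linalg.solve(A,b);return p,[np.linalg.norm((np.eye(3)-np.outer(d,d))@(p-o)) for o,d in rs]
def proj(name,p,info=None):
    i=info or viewer.camera_info(name);T=np.array(i['camera_from_world'])
    return cv2.projectPoints(np.array([p],float),cv2.Rodrigues(T[:3,:3])[0],T[:3,3],np.array(i['K']),np.array(i['dist_coeffs'],float))[0].reshape(-1,2)
E
python3 - <<'E'
from h import *
P={'tab':((296,184),(103,172)),'far':((240,27),(220,275)),'near':((293,358),(52,72)),'clipF':((60,137),(331,178)),'clipN':((88,317),(231,76))}
r={}
for k,(t,s) in P.items():
    p,e=tri([ray('top',(160+t[0]/2.5,100+t[1]/2.5)),ray('scene',(200+s[0]/2.5,110+s[1]/2.5))]);r[k]=p;print(k,p.round(1),np.round(e,1))
for k in('clipF','clipN'):
    t=P[k][0];print(onz('top',(160+t[0]/2.5,100+t[1]/2.5),118))
# handle bar ends, top view
for k,t,z in (('cheeseF',(175,158),60),('cheeseN',(201,284),60)): print(k,onz('top',(160+t[0]/2.5,100+t[1]/2.5),z))
d=r['far']-r['near'];print('yaw of hinge dir',np.arctan2(d[1],d[0]));d=r['clipF']-r['clipN'];print(np.arctan2(d[1],d[0]))
E
```

```text
tab [587.5 -64.2 173.8] [1.1 1.1]
far [711.3 -16.5 168.7] [2.7 2.7]
near [453.6 -65.4 165.7] [1. 1.]
clipF [627.6 130.3 123.9] [1.1 1.1]
clipN [478.8 102.  121.8] [0.8 0.8]
[628.12741409 130.51048014 118.        ]
[478.29770815 101.85131948 118.        ]
cheeseF [620.30022579  38.34589761  60.        ]
cheeseN [507.44143696  11.79170146  60.        ]
yaw of hinge dir 0.18769037485843432
0.1879354547631639
```

Request:
move_arm(claw=90, moves=[0,0,-0.04,0.1,0,0,-0.04,0.1,0,0,-0.04,0.1,0,0,-0.04,0.1,0,0,-0.04,0.1,0,0,-0.04,0.1,0,0,-0.04,0.1,-0.2,0.08,0,0,-0.35,0.134,0,0,-0.35,0.134,0,0])

```text
t: 1.35
eef_pos: [248.5, 477.5, 256.2]
tcp_rot: [-3.141, 0.0, 1.766]
ft_force: [1.1, 0.6, 0.3]
opening: 0.944
grip_force: 0.0
```

Request:
move_arm(moves=[-0.35,0.134,0,0,-0.35,0.134,0,0,-0.35,0.134,0,0,-0.35,0.134,0,0,-0.35,0.134,0,0,-0.35,0.134,0,0,-0.35,0.134,0,0,-0.35,0.134,0,0,-0.35,0.134,0,0,-0.35,0.134,0,0])

```text
t: 2.6
eef_pos: [547.4, 0.8, 256.4]
tcp_rot: [-3.141, -0.0, 1.765]
ft_force: [0.4, 0.0, 0.2]
opening: 0.943
grip_force: 0.0
```

Request:
move_arm(moves=[-0.3,0.1,0,0,-0.2,0.08,0,0,0,0,0,0,0,0,0,0])

```text
t: 3.1
eef_pos: [587.2, -65.2, 256.3]
tcp_rot: [-3.141, -0.001, 1.765]
ft_force: [-0.0, -0.6, -0.3]
opening: 0.95
grip_force: 0.0
```

Run:
```python
from h import *
from cell import monitor
print(monitor.state()['eef_pos'])
i=viewer.camera_info('wrist');im=viewer.read_camera('wrist')[:,:,::-1]
cv2.imwrite('pics/w1.png',im)
T=np.array(i['camera_from_world']);print('cam',(-T[:3,:3].T@T[:3,3]).round(0),T[2,:3].round(2))
print('expected tab px',proj('wrist',[587.5,-64.2,173.8],i))
```

```text
[587.16982795 -65.23500052 256.30053131]
cam [575.  -0. 426.] [ 0.04 -0.23 -0.97]
expected tab px [[255.89825709 196.57042662]]
```

View pics/w1.png

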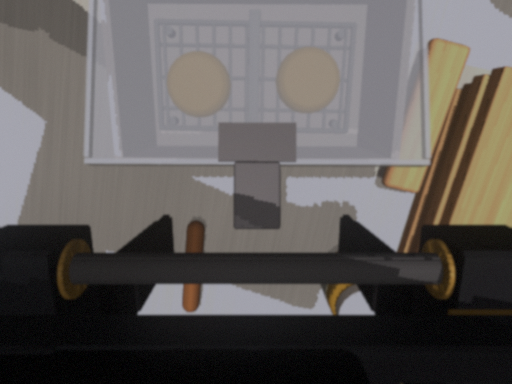

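Request:
move_arm(moves=[-0.01,0,0.15,0,0,0,0.15,0,0,0,0.15,0,0,0,0.12,0,0,0,0.1,0,0,0,0,0])

```text
t: 3.9
eef_pos: [587.5, -66.6, 155.5]
tcp_rot: [-3.14, -0.001, 1.766]
ft_force: [0.0, -0.8, 0.1]
opening: 0.943
grip_force: 0.0
```

Request:
move_arm(claw=20, moves=[0,0,0,0,0,0,0,0,0,0,0,0,0,0,0,0,0,0,0,0,0,0,0,0])

```text
t: 4.65
eef_pos: [588.2, -67.2, 156.2]
tcp_rot: [3.141, 0.0, 1.765]
ft_force: [8.6, 3.7, -3.2]
opening: 0.375
grip_force: 30.2
```

Run:
```python
import numpy as np
r=206.5;th=np.linspace(.291,1.585,27);x=-r*np.cos(th)/150;z=-r*np.sin(th)/150
x=np.diff(np.round(x,3));z=np.diff(np.round(z,3))
for a in range(0,26,9):print([v for i in range(a,min(a+9,26)) for v in (round(x[i],3),0,round(z[i],3),0)])
```

```text
[np.float64(0.021), 0, np.float64(-0.065), 0, np.float64(0.025), 0, np.float64(-0.064), 0, np.float64(0.028), 0, np.float64(-0.063), 0, np.float64(0.03), 0, np.float64(-0.061), 0, np.float64(0.034), 0, np.float64(-0.06), 0, np.float64(0.037), 0, np.float64(-0.057), 0, np.float64(0.039), 0, np.float64(-0.056), 0, np.float64(0.043), 0, np.float64(-0.054), 0, np.float64(0.044), 0, np.float64(-0.052), 0]
[np.float64(0.048), 0, np.float64(-0.05), 0, np.float64(0.05), 0, np.float64(-0.047), 0, np.float64(0.052), 0, np.float64(-0.044), 0, np.float64(0.054), 0, np.float64(-0.042), 0, np.float64(0.056), 0, np.float64(-0.039), 0, np.float64(0.058), 0, np.float64(-0.037), 0, np.float64(0.06), 0, np.float64(-0.033), 0, np.float64(0.061), 0, np.float64(-0.03), 0, np.float64(0.063), 0, np.float64(-0.027), 0]
[np.float64(0.064), 0, np.float64(-0.025), 0, np.float64(0.066), 0, np.float64(-0.02), 0, np.float64(0.066), 0, np.float64(-0.018), 0, np.float64(0.067), 0, np.float64(-0.014), 0, np.float64(0.068), 0, np.float64(-0.011), 0, np.float64(0.068), 0, np.float64(-0.008), 0, np.float64(0.068), 0, np.float64(-0.004), 0, np.float64(0.069), 0, np.float64(-0.001), 0]
```

Request:
move_arm(moves=[0.021,0,-0.065,0,0.025,0,-0.064,0,0.028,0,-0.063,0,0.03,0,-0.061,0,0.034,0,-0.06,0,0.037,0,-0.057,0,0.039,0,-0.056,0,0.043,0,-0.054,0,0.044,0,-0.052,0])

```text
t: 5.78
eef_pos: [579.5, -21.9, 236.2]
tcp_rot: [3.141, -0.001, 1.765]
ft_force: [7.3, 5.9, -10.5]
opening: 0.373
grip_force: 30.0
```

Request:
move_arm(moves=[0.048,0,-0.05,0,0.05,0,-0.047,0,0.052,0,-0.044,0,0.054,0,-0.042,0,0.056,0,-0.039,0,0.058,0,-0.037,0,0.06,0,-0.033,0,0.061,0,-0.03,0,0.063,0,-0.027,0])

```text
t: 6.9
eef_pos: [565.3, 51.4, 288.3]
tcp_rot: [3.14, 0.0, 1.766]
ft_force: [10.1, 1.6, -11.7]
opening: 0.376
grip_force: 30.0
```

Request:
move_arm(moves=[0.064,0,-0.025,0,0.066,0,-0.02,0,0.066,0,-0.018,0,0.067,0,-0.014,0,0.068,0,-0.011,0,0.068,0,-0.008,0,0.068,0,-0.004,0,0.069,0,-0.001,0,0,0,0,0,0,0,0,0])

```text
t: 8.15
eef_pos: [550.1, 130.0, 304.4]
tcp_rot: [3.138, 0.001, 1.766]
ft_force: [9.0, 1.4, -1.8]
opening: 0.378
grip_force: 30.0
```

Request:
move_arm(claw=75, moves=[0,0,0,0,0,0,0,0,0,0,0,0,0,0,-0.1,0,0,0,-0.15,0,0,0,-0.15,0,-0.1,0.02,0,0,-0.25,0.04,0,0,-0.3,0.02,0,0,0,0,0,0])

```text
t: 9.4
eef_pos: [580.3, 33.3, 362.3]
tcp_rot: [-3.14, 0.0, 1.762]
ft_force: [-0.2, 0.7, 0.5]
opening: 0.79
grip_force: 0.0
```

Run:
```python
from h import *
from cell import monitor
s=monitor.state();print(s['t'],s['eef_pos'],s['ft_force'])
out=[]
for n in('wrist','top','scene'):
    i=viewer.camera_info(n);im=viewer.read_camera(n)[:,:,::-1]
    cv2.imwrite(f'pics/{n}2.png',im);np.save(f'pics/{n}2.npy',i,allow_pickle=True)
    print(n,proj(n,[564,25,106],i), proj(n,[551,127,116],i),proj(n,[551,127,319],i))
    if n=='wrist': out.append(cv2.resize(im,(400,300)))
    if n=='scene': out.append(cv2.resize(im[90:270,180:420],(400,300)))
    if n=='wrist': print('cam',(-np.array(i['camera_from_world'])[:3,:3].T@np.array(i['camera_from_world'])[:3,3]).round(0))
cv2.imwrite('pics/c2.png',np.hstack(out))
```

```text
9.4 [580.31948819  33.31316444 362.32211466] [-0.15960701  0.703714    0.52100794]
wrist [[242.07195958 167.33200066]] [[246.40658637  83.84949131]] [[236.87627596  57.44559976]]
cam [568.  99. 532.]
top [[233.70858769 186.87248691]] [[184.52919649 191.58336785]] [[155.8286621 184.3900778]]
scene [[275.97290964 179.41141377]] [[314.70899523 160.03710657]] [[324.503731    88.94137815]]
```

View pics/c2.png

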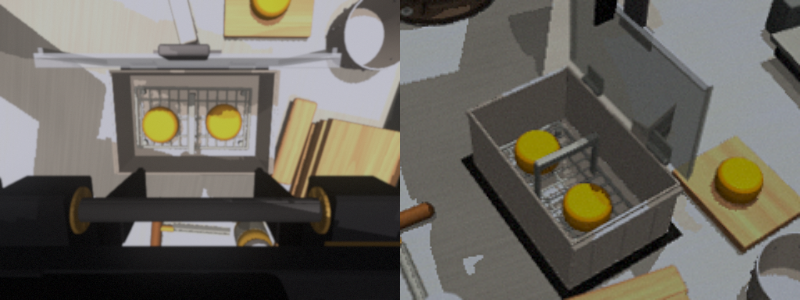

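Run:
```python
import cv2,numpy as np
w=cv2.imread('pics/wrist2.png')[80:230,140:360-20];s=cv2.imread('pics/scene2.png')[150:250,215:315]
f=lambda x,k:cv2.resize(np.clip(x*1.2,0,255).astype(np.uint8),None,fx=k,fy=k,interpolation=cv2.INTER_CUBIC)
a=f(w,2);b=f(s,4);print(a.shape,b.shape)
a=cv2.copyMakeBorder(a,0,100,0,0,cv2.BORDER_CONSTANT)
cv2.imwrite('pics/c3.png',np.hstack([a,b]))
```

```text
(300, 400, 3) (400, 400, 3)
```

View pics/c3.png

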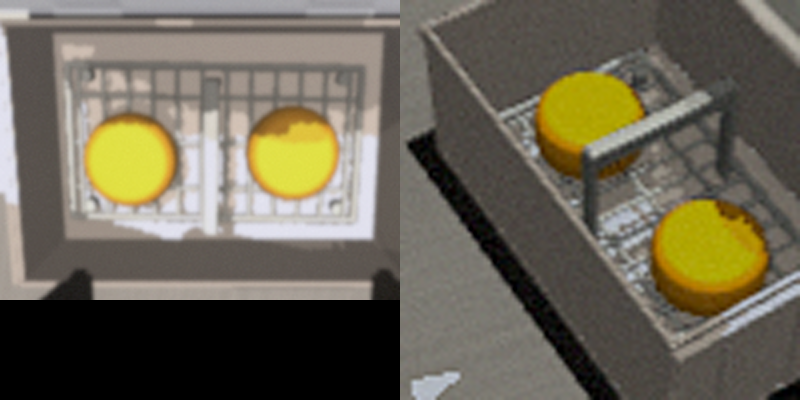

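Run:
```python
from h import *
w=np.load('pics/wrist2.npy',allow_pickle=True).item()
for z in(106,):
    a=onz('wrist',(246.5,119.5),z,w);b=onz('wrist',(245,196),z,w);print(a,b,(a+b)/2,np.linalg.norm(a-b),np.arctan2(*(a-b)[1::-1]))
    c=onz('scene',(262.5,187.5),z);d=onz('scene',(298,172.5),z);print(c,d,(c+d)/2,np.linalg.norm(c-d),np.arctan2(*(d-c)[1::-1]))
```

```text
[558.51725428  85.75800946 106.        ] [574.73311153 -12.05158163 106.        ] [566.62518291  36.85321391 106.        ] 99.14469292434255 1.7350919613179874
[574.43671899 -11.59979353 106.        ] [563.64460142  79.48655295 106.        ] [569.04066021  33.94337971 106.        ] 91.72345565615798 1.6887288053717582
```

Run:
```python
from h import *
w=np.load('pics/wrist2.npy',allow_pickle=True).item()
im=cv2.imread('pics/wrist2.png');h=cv2.cvtColor(im,cv2.COLOR_BGR2HSV)
m=cv2.inRange(h,(15,150,60),(35,255,255));n,l,st,c=cv2.connectedComponentsWithStats(m)
for k in range(1,n):
    if st[k,4]>300: print(st[k],c[k],onz('wrist',c[k],50,w))
```

```text
[321   0  51  25 995] [344.67135678  10.12160804] [658.45666444 247.0708844   50.        ]
[ 264  134   45   45 1588] [285.97921914 156.08879093] [623.23529747  43.75122207  50.        ]
[ 183  137   45   45 1606] [205.00622665 159.24657534] [508.16595611  16.78990547  50.        ]
[396 240  28  59 429] [413.29370629 263.05827506] [855.3769399  -83.38600652  50.        ]
[305 294  42  22 441] [323.20861678 303.05895692] [ 733.03937155 -178.99834016   50.        ]
```

Request:
move_arm(claw=60, moves=[0.02,-0.043,0.2,0.017,0.02,-0.043,0.3,0,0,0,0.3,0,0,0,0.3,0,0,0,0.2,0,0,0,0,0,0,0,0,0])

```text
t: 10.42
eef_pos: [566.5, 40.5, 169.7]
tcp_rot: [3.14, 0.0, 1.739]
ft_force: [-0.6, -0.8, 0.3]
opening: 0.635
grip_force: 0.0
```

Request:
move_arm(moves=[-0.033,0,0.15,0,0,0,0.15,0,0,0,0.14,0,0,0,0.1,0,0,0,0.06,0,0,0,0,0])

```text
t: 11.18
eef_pos: [567.0, 35.2, 78.5]
tcp_rot: [3.142, -0.0, 1.739]
ft_force: [-0.9, 0.0, -0.3]
opening: 0.629
grip_force: 0.0
```

Request:
move_arm(claw=0, moves=[0,0,0,0,0,0,0,0,0,0,0,0,0,0,0,0,0,0,0,0,0,0,0,0,0,0,0,0])

```text
t: 12.05
eef_pos: [566.5, 35.2, 78.4]
tcp_rot: [-3.141, -0.0, 1.739]
ft_force: [-3.3, -0.6, 1.6]
opening: 0.103
grip_force: 30.0
```

Request:
move_arm(moves=[0,0,-0.01,0,0,0,-0.02,0,0,0,-0.03,0,0,0,-0.03,0,0,0,-0.03,0,0,0,-0.03,0,0,0,-0.03,0,0,0,-0.02,0,0,0,0,0])

```text
t: 13.18
eef_pos: [566.9, 35.2, 108.6]
tcp_rot: [3.141, 0.0, 1.739]
ft_force: [-0.8, -0.1, -5.2]
opening: 0.101
grip_force: 30.0
```

Request:
move_arm(moves=[0,0,-0.02,0,0,0,-0.04,0,0,0,-0.06,0,0,0,-0.07,0,0,0,-0.07,0,0,0,-0.07,0,0,0,-0.07,0,0,0,-0.07,0,0,0,-0.07,0,0,0,-0.07,0])

```text
t: 14.42
eef_pos: [566.8, 35.2, 200.6]
tcp_rot: [-3.142, -0.0, 1.739]
ft_force: [0.6, 0.1, -5.5]
opening: 0.106
grip_force: 30.0
```

Request:
move_arm(moves=[0,0,-0.07,0,0,0,-0.07,0,0,0,-0.07,0,0,0,-0.07,0,0,0,-0.07,0,0,0,-0.06,0,0,0,-0.04,0,0,0,-0.02,0,0,0,0,0,0,0,0,0])

```text
t: 15.68
eef_pos: [566.8, 35.1, 270.1]
tcp_rot: [-3.141, -0.0, 1.738]
ft_force: [0.0, -0.9, -5.7]
opening: 0.107
grip_force: 30.0
```

Run:
```python
from h import *
from cell import monitor
s=monitor.state();print(s['t'],s['eef_pos'],s['ft_force'],s['moment'])
a=viewer.read_camera('scene')[40:270,180:410,::-1];b=viewer.read_camera('wrist')[:,:,::-1]
cv2.imwrite('pics/c4.png',np.hstack([cv2.resize(a,(400,400)),cv2.resize(b,(400,400))]))
```

```text
15.675 [566.75781384  35.14388869 270.08795108] [ 0.03660236 -0.87558807 -5.71678168] [-0.03898685  0.10645721  0.02833544]
```

View pics/c4.png

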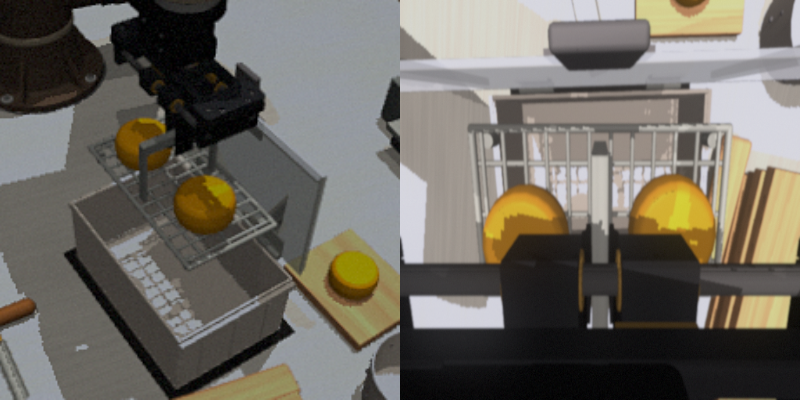

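Request:
move_arm(moves=[0,0,0,0,0,0,0,0,0,0,0,0,0,0,0,0,0,0,0,0,0,0,0,0,0,0,0,0,0,0,0,0])

```text
t: 16.77
eef_pos: [566.9, 35.2, 270.4]
tcp_rot: [3.142, -0.0, 1.738]
ft_force: [-1.1, -0.1, -6.0]
opening: 0.106
grip_force: 30.0
```

```bash
python3 -c "
from cell import order
print(order.job_done())"
```

```text
the job is handed in; nothing more can be done
None
```

The job is handed in after about 17 s: the lid stands upright, and the rack with both cheeses is held by its handle bar, looking level in the last pictures, with its feet about 81 mm above the box's rim.

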